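# Shut the orange sample hopper

### The job

The orange sample hopper on the lab desk is full: push its orange sliding gate shut over the mouth until the red spring catch clicks behind it, then let go and move clear. Leave the blue hopper's gate as it is.

Things in the scene. Friction and masses are not known exactly. Their poses are not given: they have to be found in the camera images.
- orange_gate (a joint): Remaining travel (m) of the orange gate, a 95 x 96 x 6 mm plate sliding level in rails on a fixed white box (200 x 116 x 80 mm high; orange bands, orange-capped tubes inside). 0 = at the end stop, 0.085 = wide open; starts 0.050 to 0.085. Stiff: about 4 N, about 4 N more from 0.036 to 0.010 as it pushes the catch aside; stays where left. The catch snaps in at about 0.008.
- orange_tab (a point): Centre of the top edge of the upright orange push tab on the gate, 137 mm above the desk; moves with the gate. Tab: 8 mm thick along x, 36 mm wide along y, 50 mm tall. +x is the level closing direction, away from the robot (straight ahead within 0.45 rad); z up. Push its -x face in the upper 35 mm, or pinch it across x. Rails, tooth and catch stay below 100 mm above the desk.
- orange_catch (a joint): Angle (rad) of the red spring catch, a 50 mm arm pivoted on the left (+y) rail of the orange hopper. 0 = at rest, across the path of the steel tooth on the gate; the tooth pushes it aside to about 0.18, then it springs back to 0 behind the tooth and holds the gate shut.
- blue_tab (a point): The same point on the blue gate of the second, otherwise identical hopper (blue bands, blue-capped tubes). It stands partly open and is to stay so. The two hoppers may stand either way round, left or right.

How it is judged:
By the outcome, as a careful person would: the job done as asked, in the order asked, and still so for the second after the job is handed in, with the robot touching nothing.
It also fails if it takes over 27 s, if anything falls off the work surface, if the arm or the gripper's body presses on something with over 40 N, if the wrist force passes 120 N, or if a joint passes its speed limit or range.

### The arm

A 6-joint arm with a two-finger parallel gripper is mounted at the origin on the work surface. World frame = base frame: x ahead of the robot, y to its left, z up, the work surface at z = 0. Lengths are in m, angles in rad, forces in N, time in s.
With the tool pointing down it reaches from about 0.35 to 0.875 m from the base axis. Payload 4.2 kg.
Tool frame: the origin (TCP) lies on the centre line of the jaws, within the pads' length; the fingertips stand 17 mm ahead of it and the grasp point (between the pads) lies 2 mm behind it; z points along the fingers, x is the direction in which the jaws open and shut, and the axes are right-handed (so a half turn about z gives the same grasp; the last joint's range is limited). The gripper opens to 87 mm and grips with 3 to 60 N. Pads are 19 mm wide; open, the fingers measure 117 mm over their backs; the gripper's body (75 mm by 190 mm) begins 51 mm behind the grasp point.
Start: joints at [1.54, 0.385, 0.008, 0, -1.194, -0.259], TCP at [0.179, 0.599, 0.211] pointing down, gripper open.
Joint ranges: [-3.14, 3.14], [-1.21, 2.06], [-1.07, 1.41], [-3.16, 2.05], [-2.99, -0.16], [-3.1, 3.1]. Speed limits (rad/s): [2.79, 2.79, 3.14, 3.14, 3.14, 3.14].

### API

Orientations are given as a unit quaternion [w, x, y, z].
In Python, from cell import manip gives the robot as it stands.
- The arm moves only by the shell command python3 -m pendant 'ROWS' [FORCE]. ROWS is JSON, a list of rows, each an object of numbers: "gripper": the opening, from 0 (shut) to 1 (fully open); "dx", "dy", "dz": the shift along the tool's x, y, z in cm; "roll": the turn about the tool's z in degrees. A call has 1 to 20 rows; each row shifts and turns the commanded pose from where the row before left it, along the tool's axes as they then stand; what a row does not reach is not made up. A row lasts 1/8 s, in which the tool goes at most 62.5 mm and 10.7 degrees, less where a joint would pass 70% of its speed; a pose out of reach is approached as far as the arm can. A call is refused whole if a number of a shift passes 6.25 or a number of a turn 10.7, either way. A call with a gripper value outside its range is refused whole. The fingers move at their own pace and stop on an object; FORCE is the grip in N (left out, the last holds). Time passes only in rows, so rows that do not move let the fingers close. It gives the time, the measured TCP pose, the force and the opening at its end, in the units of the state.
- manip.state(): the state, without advancing time (a new reading comes with each control period).
- manip.camera(name): name is "side" or "top"; returns (picture, depth): 480x640x3 uint8, red, green, blue; 480x640 float32, m along the optical axis (not along the pixel's ray), 0 where there is no reading.
- manip.camera_info(name): a dict with "mtx" (3x3 intrinsics, pixels), "position" and "attitude" of the camera in the world. Camera axes: x right, y up, looking along -z (the intrinsics and any distortion apply to the point x, -y, -z); pixel columns grow to the right and rows downward; lengths in m; the calibration is good to about 2 mm. A picture is of the moment at which its call begins. camera_info takes no time and is no camera call.
- manip.finish_job(): hands the job in, once; it reports no verdict.
The state is a dict: "t": time; "joint_positions": joint angles; "qvel": joint speeds; "tau": joint torques, N m; "ee_pos": TCP position; "tool_rot": TCP orientation; "ft_force": force on the tool from outside, world axes, zero at the start; "wrist_torque": the same for the moment, N m; "grip_width": opening from 0.0 (shut) to 1.0 (fully open).
Only numpy, scipy, OpenCV 4.12 (cv2) and the standard library are available. Lean on these libraries where they do the work, as an engineer would, in place of code of your own. Each camera call takes 0.05 s, during which the arm holds its last target. There are 200 camera calls.

## Working session

There is one attempt and no reset: what is moved stays moved. The work goes in short steps, Python scripts to look and compute and a shell command to move; the robot and the scene stay as the last step left them, time stands still between calls to the robot, and variables do not carry over. Pictures are saved under pics/ and viewed, about 8 in all and at most 12, crops included, and the job is handed in when it is done.

```bash
mkdir -p pics; ls; cat > h.py <<'E'
import numpy as np, cv2
from scipy.spatial.transform import Rotation as R
from cell import manip
def q2R(q): q=np.array(q); return R.from_quat(np.r_[q[1:],q[0]]).as_matrix()
def cam(n):
    i=manip.camera_info(n); p,d=manip.camera(n); return p,d,i
def cloud(d,i):
    K=np.array(i['mtx']); v,u=np.mgrid[:d.shape[0],:d.shape[1]]
    P=np.stack([(u-K[0,2])/K[0,0]*d,-(v-K[1,2])/K[1,1]*d,-d],-1)
    a=np.array(i['attitude']); M=a if a.shape==(3,3) else q2R(a)
    return P@M.T+np.array(i['position'])
E
python3 - <<'E'
from h import *
print(manip.state())
for n in('top','side'):
    p,d,i=cam(n); print(i); cv2.imwrite(f'pics/{n}0.png',p[...,::-1]); np.savez(f'{n}0.npz',p=p,d=d,W=cloud(d,i))
E
```

```text
pics
{'t': 0.0, 'joint_positions': array([ 1.53959991e+00,  3.85564078e-01,  6.66040965e-03, -5.03974606e-04,
       -1.19398770e+00, -2.58603262e-01]), 'qvel': array([ 0.00191189,  0.00076856, -0.00087643,  0.00191889, -0.000439  ,
        0.000975  ]), 'tau': array([ 4.68481103e-04, -3.90662456e+01,  1.87407911e+01,  4.21992257e+00,
        1.10657982e-02, -1.88751264e-04]), 'ee_pos': array([0.17840121, 0.59836028, 0.20946788]), 'tool_rot': array([-8.35220920e-04, -5.97520185e-01,  8.01853151e-01, -6.74214529e-04]), 'ft_force': array([0.16263227, 1.80133587, 0.36706146]), 'wrist_torque': array([ 0.01772269, -0.05424753, -0.01184697]), 'grip_width': 1.0017185012429992}
{'mtx': array([[608.33988166,   0.        , 320.15082172],
       [  0.        , 608.33988166, 244.47196204],
       [  0.        ,   0.        ,   1.        ]]), 'position': array([ 0.44668806, -0.00228274,  1.00561033]), 'attitude': array([-0.69615703, -0.057285  ,  0.04676329,  0.71407073])}
{'mtx': array([[546.3473714 ,   0.        , 320.17235956],
       [  0.        , 546.3473714 , 232.75072535],
       [  0.        ,   0.        ,   1.        ]]), 'position': array([ 0.32020403, -0.50860356,  0.73407656]), 'attitude': array([ 0.90012836,  0.36450743, -0.08875624, -0.22141724])}
```

View pics/top0.png

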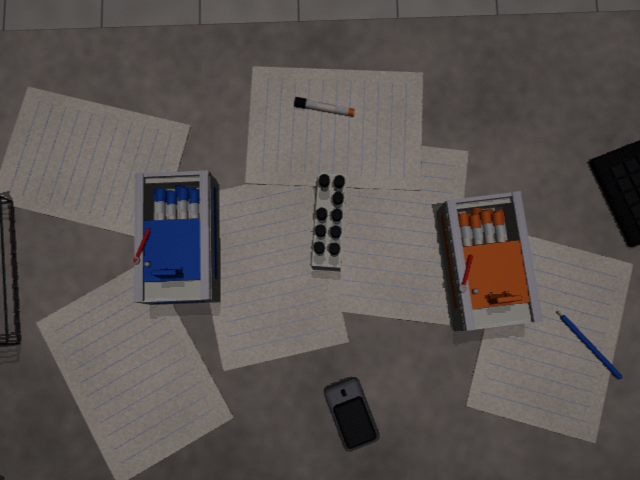

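View pics/side0.png

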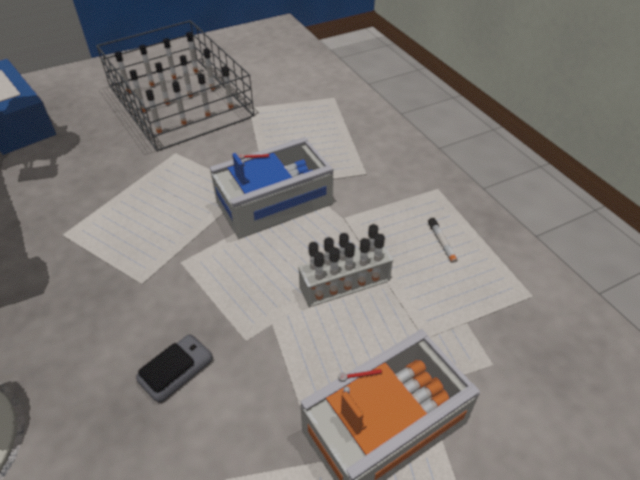

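The top view shows the orange hopper at the right (about 490,260), with its tab at about (503,297), the red catch at (467,272) and the mouth on the far (+x) side. The blue hopper is at the left (175,235). The side view agrees, with the orange tab at about (352,410). Next I measure the tab and the closing direction.

```bash
python3 - <<'E'
from h import *
for n in('top','side'):
    z=np.load(n+'0.npz'); p,W=z['p'],z['W']; h=cv2.cvtColor(p,cv2.COLOR_RGB2HSV)
    m=(h[...,0]>5)&(h[...,0]<18)&(h[...,1]>150)&(h[...,2]>50)&(W[...,1]<-.1)
    print(n,m.sum(),'desk z',np.median(W[380:400,250:300,2]) if n=='top' else '')
    t=m&(W[...,2]>.105); T=W[t]; print('tab',len(T),T.mean(0),T.min(0),T.max(0))
    tt=T[T[:,2]>np.percentile(T[:,2],90)-.006]; print('top',len(tt),tt.mean(0)); 
    if len(tt)>5: print(cv2.minAreaRect((tt[:,:2]*1000).astype('f4')))
    g=m&(abs(W[...,2]-.085)<.008); G=W[g]; print('gate z',np.median(G[:,2]),cv2.minAreaRect((G[:,:2]*1000).astype('f4')))
    # box rim, white-ish, z ~.08
    b=(W[...,2]>.07)&(W[...,2]<.1)&(W[...,1]<-.1)&(W[...,0]<.75)&(W[...,0]>.3)
    print('box',b.sum(),cv2.minAreaRect((W[b][:,:2]*1000).astype('f4')))
s=manip.state(); print(q2R(s['tool_rot']).round(3))
E
```

```text
top 4055 desk z -0.0007969956398183875
tab 150 [ 0.49110005 -0.25701943  0.1347812 ] [ 0.4860355  -0.27558168  0.10670158] [ 0.49615526 -0.23984654  0.13959825]
top 139 [ 0.49126512 -0.25679258  0.13578848]
((491.4233093261719, -257.55523681640625), (7.913698673248291, 35.894039154052734), 5.6828837394714355)
gate z 0.08618271124216365 ((531.2573852539062, -253.82090759277344), (94.74958801269531, 89.56339263916016), 5.318224906921387)
box 8047 ((553.0789184570312, -251.1656036376953), (200.6520233154297, 118.28260040283203), 5.136137962341309)
side 5535 desk z 
tab 464 [ 0.48389396 -0.27122215  0.15030114] [ 0.32020403 -0.50860356  0.10517238] [ 0.49764893 -0.24111069  0.73407656]
top 237 [ 0.47849914 -0.27904174  0.18105496]
((415.30169677734375, -381.3782958984375), (316.6361083984375, 25.70697021484375), 57.864341735839844)
gate z 0.08643971411600782 ((531.2949829101562, -253.4754638671875), (94.25543212890625, 86.41032409667969), 5.255202770233154)
box 11285 ((554.1920166015625, -252.145751953125), (202.3198699951172, 118.51517486572266), 5.344461441040039)
[[-0.286 -0.958 -0.   ]
 [-0.958  0.286 -0.002]
 [ 0.002 -0.    -1.   ]]
```

```bash
python3 -m pendant '[{"gripper":0,"roll":9.7},{"gripper":0,"roll":9.7},{"gripper":0,"roll":9.7},{"gripper":0,"roll":9.7,"dx":-2},{"gripper":0,"roll":9.7,"dx":-2},{"gripper":0,"roll":9.7,"dx":-3},{"gripper":0,"roll":9.7,"dx":-4},{"gripper":0,"dx":-4},{"gripper":0,"dy":-2.5},{"gripper":0,"dy":-5},{"gripper":0,"dy":-5},{"gripper":0,"dy":-5},{"gripper":0,"dy":-5},{"gripper":0,"dy":-5},{"gripper":0,"dy":-5},{"gripper":0,"dy":-5}]' 20
cat > w.py <<'E'
from h import *
e=np.array([.9957,.0924]);l=np.array([-.0924,.9957])
s=manip.state();M=q2R(s['tool_rot']);print(s['t'],s['ee_pos'].round(4),s['joint_positions'].round(2),s['grip_width'],s['ft_force'].round(1));print(M.round(3))
tab=np.array([.4914,-.2572]);g=np.r_[tab-.045*e,.124]
d=M.T@(g-s['ee_pos'])*100;print('to pre (cm tool)',d.round(2),'yaw off from -e deg',np.degrees(np.arctan2(M[1,0],M[0,0])-np.arctan2(-e[1],-e[0])))
E
python3 w.py
```

```text
0.1 [0.1784 0.5984 0.2096] [ 1.54  0.39  0.01 -0.   -1.19 -0.26] 1.0029414910794672 [ 0.2 -0.8 -0.5]
[[-0.286 -0.958 -0.   ]
 [-0.958  0.286 -0.002]
 [ 0.002 -0.    -1.   ]]
to pre (cm tool) [ 74.7  -50.28   8.71] yaw off from -e deg 68.08469410043574invalid input
```

```bash
python3 -m pendant '[{"gripper":0,"dx":0,"dy":0,"dz":0,"roll":9.7},{"gripper":0,"dx":0,"dy":0,"dz":0,"roll":9.7},{"gripper":0,"dx":0,"dy":0,"dz":0,"roll":9.7}]' 20; python3 -m pendant --help | head -20
```

```text
t: 0.48
ee_pos: [0.1785, 0.5986, 0.2099]
tool_rot: [-0.0, -0.374, 0.927, -0.001]
ft_force: [-0.1, 0.0, -0.3]
grip_width: 0.744invalid input: not JSON, or not a number
```

Every row needs all five keys. I'll continue with complete rows.

```bash
python3 -m pendant '[{"gripper":0,"dx":0,"dy":0,"dz":0,"roll":9.7},{"gripper":0,"dx":-2,"dy":0,"dz":0,"roll":9.7},{"gripper":0,"dx":-2,"dy":0,"dz":0,"roll":9.7},{"gripper":0,"dx":-3,"dy":0,"dz":0,"roll":9.7},{"gripper":0,"dx":-4,"dy":0,"dz":0,"roll":0},{"gripper":0,"dx":-4,"dy":-2,"dz":0,"roll":0},{"gripper":0,"dx":0,"dy":-5,"dz":0,"roll":0},{"gripper":0,"dx":0,"dy":-5,"dz":0,"roll":0},{"gripper":0,"dx":0,"dy":-5,"dz":0,"roll":0},{"gripper":0,"dx":0,"dy":-5,"dz":0,"roll":0},{"gripper":0,"dx":0,"dy":-5,"dz":0,"roll":0},{"gripper":0,"dx":0,"dy":-5,"dz":0,"roll":0},{"gripper":0,"dx":0,"dy":-5,"dz":0,"roll":0},{"gripper":0,"dx":0,"dy":-5,"dz":0,"roll":0},{"gripper":0,"dx":0,"dy":-5,"dz":0,"roll":0},{"gripper":0,"dx":0,"dy":-5,"dz":0,"roll":0}]' 20; python3 w.py
```

```text
t: 2.48
ee_pos: [0.3711, 0.1149, 0.2104]
tool_rot: [-0.0, -0.048, 0.999, 0.0]
ft_force: [0.7, -0.4, -0.7]
grip_width: 0.007
2.475 [0.3711 0.1149 0.2104] [ 0.72 -0.03 -0.52 -0.   -1.09 -0.63] 0.006686117050490803 [ 0.7 -0.4 -0.7]
[[-0.995 -0.096 -0.   ]
 [-0.096  0.995  0.   ]
 [ 0.     0.    -1.   ]]
to pre (cm tool) [ -3.89 -38.18   8.64] yaw off from -e deg 0.22470391045849167
```

```bash
python3 -m pendant '[{"gripper":0,"dx":-1,"dy":-5,"dz":0,"roll":0},{"gripper":0,"dx":-1,"dy":-5,"dz":0,"roll":0},{"gripper":0,"dx":-1,"dy":-5,"dz":0,"roll":0},{"gripper":0,"dx":-0.9,"dy":-5,"dz":0,"roll":0},{"gripper":0,"dx":0,"dy":-5,"dz":0,"roll":0},{"gripper":0,"dx":0,"dy":-5,"dz":0,"roll":0},{"gripper":0,"dx":0,"dy":-4,"dz":0,"roll":0},{"gripper":0,"dx":0,"dy":-2,"dz":0,"roll":0},{"gripper":0,"dx":0,"dy":0,"dz":0,"roll":0},{"gripper":0,"dx":0,"dy":0,"dz":0,"roll":0}]' 20; python3 w.py
```

```text
t: 3.72
ee_pos: [0.4445, -0.2375, 0.2102]
tool_rot: [-0.0, -0.048, 0.999, 0.0]
ft_force: [0.4, 0.2, -0.9]
grip_width: 0.008
3.725 [ 0.4445 -0.2375  0.2102] [-0.17  0.18 -0.28 -0.   -1.11  0.26] 0.00794780840385789 [ 0.4  0.2 -0.9]
[[-0.995 -0.096 -0.001]
 [-0.096  0.995  0.   ]
 [ 0.001  0.001 -1.   ]]
to pre (cm tool) [ 0.01 -2.4   8.62] yaw off from -e deg 0.19454462293302455
```

Now down to pushing height and up to the tab.

```bash
python3 -m pendant '[{"gripper":0,"dx":0,"dy":-2.4,"dz":1,"roll":0},{"gripper":0,"dx":0,"dy":0,"dz":3,"roll":0},{"gripper":0,"dx":0,"dy":0,"dz":3,"roll":0},{"gripper":0,"dx":0,"dy":0,"dz":1.6,"roll":0},{"gripper":0,"dx":0,"dy":0,"dz":0,"roll":0},{"gripper":0,"dx":-1,"dy":0,"dz":0,"roll":0},{"gripper":0,"dx":-0.5,"dy":0,"dz":0,"roll":0},{"gripper":0,"dx":0,"dy":0,"dz":0,"roll":0}]' 20; python3 w.py
python3 - <<'E'
from h import *
p,d,i=cam('side'); cv2.imwrite('pics/side1.png',p[200:,150:,::-1])
E
```

```text
t: 4.72
ee_pos: [0.463, -0.2604, 0.1251]
tool_rot: [0.001, -0.048, 0.999, -0.0]
ft_force: [-0.2, -0.2, -0.1]
grip_width: 0.007
4.725 [ 0.463  -0.2604  0.1251] [-0.21  0.31 -0.34  0.   -0.92  0.3 ] 0.007444202724506595 [-0.2 -0.2 -0.1]
[[-0.995 -0.096  0.001]
 [-0.096  0.995 -0.   ]
 [-0.001 -0.    -1.   ]]
to pre (cm tool) [1.65 0.06 0.11] yaw off from -e deg 0.22393893376776222
```

View pics/side1.png

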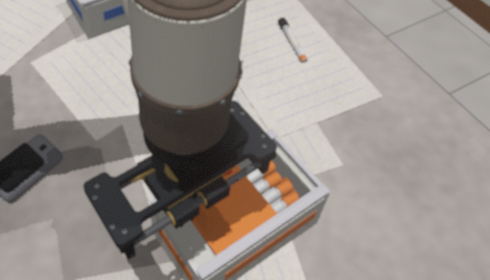

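The closed fingers stand above the hopper, just behind the tab, with the body clear. The crop shows the gate at about (240,215). I'll push most of the way now.

```bash
python3 -m pendant '[{"gripper":0,"dx":-0.6,"dy":0,"dz":0,"roll":0},{"gripper":0,"dx":-0.6,"dy":0,"dz":0,"roll":0},{"gripper":0,"dx":-0.6,"dy":0,"dz":0,"roll":0},{"gripper":0,"dx":0,"dy":0,"dz":0,"roll":0}]' 20;  python3 -m pendant '[{"gripper":0,"dx":-0.7,"dy":0,"dz":0,"roll":0},{"gripper":0,"dx":-0.7,"dy":0,"dz":0,"roll":0},{"gripper":0,"dx":-0.6,"dy":0,"dz":0,"roll":0},{"gripper":0,"dx":0,"dy":0,"dz":0,"roll":0}]' 20;
```

```text
t: 5.28
ee_pos: [0.4801, -0.2588, 0.1244]
tool_rot: [-0.0, -0.048, 0.999, -0.0]
ft_force: [-0.1, -0.3, 0.3]
grip_width: 0.009
t: 5.78
ee_pos: [0.5006, -0.2567, 0.1244]
tool_rot: [0.0, -0.048, 0.999, -0.0]
ft_force: [-3.1, 0.0, 0.8]
grip_width: 0.006
```

```bash
for k in 1; do python3 -m pendant '[{"gripper":0,"dx":-0.6,"dy":0,"dz":0,"roll":0},{"gripper":0,"dx":-0.6,"dy":0,"dz":0,"roll":0},{"gripper":0,"dx":-0.6,"dy":0,"dz":0,"roll":0}]' 20; done
python3 -m pendant '[{"gripper":0,"dx":-0.5,"dy":0,"dz":0,"roll":0},{"gripper":0,"dx":-0.5,"dy":0,"dz":0,"roll":0},{"gripper":0,"dx":0,"dy":0,"dz":0,"roll":0}]' 20
python3 - <<'E'
from h import *
p,d,i=cam('side'); W=cloud(d,i); cv2.imwrite('pics/side2.png',cv2.resize(p[220:,220:520,::-1],None,fx=2.2,fy=2.2))
e=np.array([.9957,.0924]); h=cv2.cvtColor(p,cv2.COLOR_RGB2HSV)
m=(h[...,0]>5)&(h[...,0]<18)&(h[...,1]>150)&(h[...,2]>50)&(W[...,1]<-.1)&(abs(W[...,2]-.086)<.006)
a=(W[m][:,:2]-[.5535,-.2515])@e; print(m.sum(),np.percentile(a,[0.5,2,50,98,99.5]).round(4))
z=np.load('side0.npz');W=z['W'];h=cv2.cvtColor(z['p'],cv2.COLOR_RGB2HSV)
m=(h[...,0]>5)&(h[...,0]<18)&(h[...,1]>150)&(h[...,2]>50)&(W[...,1]<-.1)&(abs(W[...,2]-.086)<.006)
a=(W[m][:,:2]-[.5535,-.2515])@e; print('start',m.sum(),np.percentile(a,[0.5,2,50,98,99.5]).round(4))
E
```

```text
t: 6.15
ee_pos: [0.5152, -0.2554, 0.1243]
tool_rot: [-0.004, -0.048, 0.999, 0.0]
ft_force: [-10.4, -3.1, 6.1]
grip_width: 0.004
t: 6.52
ee_pos: [0.5263, -0.2544, 0.1244]
tool_rot: [-0.002, -0.048, 0.999, 0.0]
ft_force: [-7.2, -2.0, 2.7]
grip_width: 0.008
2421 [-0.0223 -0.0215  0.0268  0.0682  0.0696]
start 3935 [-0.0688 -0.0679 -0.019   0.0219  0.0233]
```

View pics/side2.png

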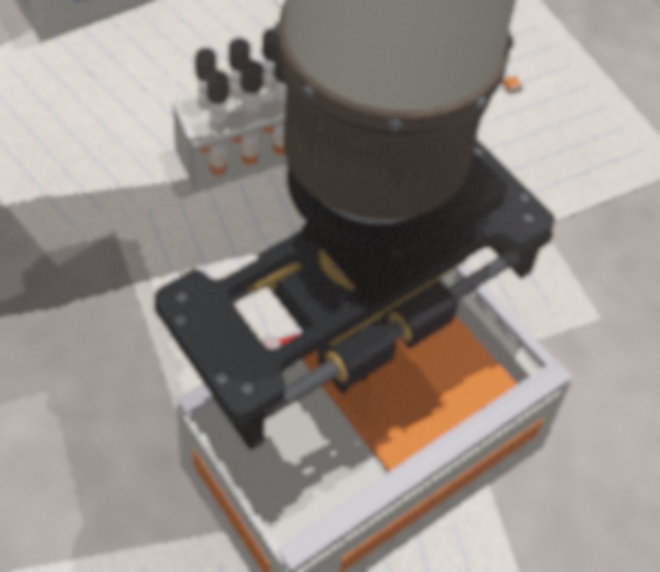

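The gate has advanced about 46 mm, and its leading edge is about 23–30 mm from the far wall. Now in finer steps.

```bash
python3 -m pendant '[{"gripper":0,"dx":-0.4,"dy":0,"dz":0,"roll":0},{"gripper":0,"dx":-0.4,"dy":0,"dz":0,"roll":0},{"gripper":0,"dx":-0.3,"dy":0,"dz":0,"roll":0},{"gripper":0,"dx":0,"dy":0,"dz":0,"roll":0}]' 20
python3 -m pendant '[{"gripper":0,"dx":-0.2,"dy":0,"dz":0,"roll":0},{"gripper":0,"dx":-0.2,"dy":0,"dz":0,"roll":0},{"gripper":0,"dx":0,"dy":0,"dz":0,"roll":0}]' 20
python3 - <<'E'
from h import *
p,d,i=cam('side'); W=cloud(d,i)
e=np.array([.9957,.0924]); h=cv2.cvtColor(p,cv2.COLOR_RGB2HSV)
m=(h[...,0]>5)&(h[...,0]<18)&(h[...,1]>150)&(h[...,2]>50)&(W[...,1]<-.1)&(abs(W[...,2]-.086)<.006)
a=(W[m][:,:2]-[.5535,-.2515])@e; print(m.sum(),np.percentile(a,[0.5,2,50,98,99.5]).round(4))
E
```

```text
t: 7.08
ee_pos: [0.5392, -0.2531, 0.1245]
tool_rot: [0.0, -0.048, 0.999, -0.0]
ft_force: [-3.9, -0.1, 0.9]
grip_width: 0.005
t: 7.45
ee_pos: [0.5432, -0.2527, 0.1245]
tool_rot: [0.0, -0.048, 0.999, -0.0]
ft_force: [-3.3, -2.1, 1.4]
grip_width: 0.005
2358 [-0.0051 -0.0044  0.0438  0.0852  0.0864]
```

The force has fallen back to about 4 N, so the tooth is past the catch's ramp. I'll continue gently to the end stop.

```bash
for k in 1; do python3 -m pendant '[{"gripper":0,"dx":-0.2,"dy":0,"dz":0,"roll":0},{"gripper":0,"dx":-0.1,"dy":0,"dz":0,"roll":0},{"gripper":0,"dx":0,"dy":0,"dz":0,"roll":0}]' 20; done
python3 -m pendant '[{"gripper":0,"dx":-0.1,"dy":0,"dz":0,"roll":0},{"gripper":0,"dx":-0.1,"dy":0,"dz":0,"roll":0},{"gripper":0,"dx":0,"dy":0,"dz":0,"roll":0}]' 20
```

```text
t: 7.88
ee_pos: [0.5458, -0.2524, 0.1245]
tool_rot: [0.0, -0.048, 0.999, -0.0]
ft_force: [-3.4, -1.1, 1.0]
grip_width: 0.007
t: 8.25
ee_pos: [0.5465, -0.2523, 0.1245]
tool_rot: [-0.001, -0.048, 0.999, 0.0]
ft_force: [-6.1, -1.5, 2.4]
grip_width: 0.004
```

```bash
python3 -m pendant '[{"gripper":0,"dx":-0.2,"dy":0,"dz":0,"roll":0},{"gripper":0,"dx":-0.1,"dy":0,"dz":0,"roll":0},{"gripper":0,"dx":0,"dy":0,"dz":0,"roll":0}]' 20
```

```text
t: 8.62
ee_pos: [0.5467, -0.2523, 0.1244]
tool_rot: [-0.004, -0.048, 0.999, 0.0]
ft_force: [-11.7, -2.2, 5.8]
grip_width: 0.008
```

The gate is firmly on the end stop: the tool stands still while the force climbs to 12 N. I'll back off, lift, clear the view and check.

```bash
python3 -m pendant '[{"gripper":0,"dx":1,"dy":0,"dz":0,"roll":0},{"gripper":0,"dx":2,"dy":0,"dz":0,"roll":0},{"gripper":0,"dx":2,"dy":0,"dz":-1,"roll":0},{"gripper":0,"dx":0,"dy":0,"dz":-4,"roll":0},{"gripper":0,"dx":0,"dy":0,"dz":-4,"roll":0},{"gripper":0,"dx":0,"dy":4,"dz":0,"roll":0},{"gripper":0,"dx":0,"dy":5,"dz":0,"roll":0},{"gripper":0,"dx":0,"dy":5,"dz":0,"roll":0},{"gripper":0,"dx":0,"dy":5,"dz":0,"roll":0},{"gripper":0,"dx":0,"dy":4,"dz":0,"roll":0},{"gripper":0,"dx":0,"dy":2,"dz":0,"roll":0},{"gripper":0,"dx":0,"dy":0,"dz":0,"roll":0},{"gripper":0,"dx":0,"dy":0,"dz":0,"roll":0}]' 20
python3 - <<'E'
from h import *
e=np.array([.9957,.0924]); ims=[]
for n,(r,c) in dict(top=((170,340),(420,560)),side=((320,480),(290,490))).items():
    p,d,i=cam(n); W=cloud(d,i); h=cv2.cvtColor(p,cv2.COLOR_RGB2HSV)
    m=(h[...,0]>5)&(h[...,0]<18)&(h[...,1]>150)&(h[...,2]>50)&(W[...,1]<-.1)&(W[...,0]>.45)
    T=W[m&(W[...,2]>.13)&(W[...,2]<.145)]; print(n,'tab',len(T),T.mean(0),'moved',(T.mean(0)[:2]-[.4914,-.2572])@e)
    def red(h,W):
        return ((h[...,0]<4)|(h[...,0]>172))&(h[...,1]>150)&(h[...,2]>60)&(W[...,1]<-.1)&(W[...,2]>.08)&(W[...,2]<.12)
    z=np.load(n+'0.npz'); A=[]
    for hh,WW in((cv2.cvtColor(z['p'],cv2.COLOR_RGB2HSV),z['W']),(h,W)):
        r_=cv2.minAreaRect((WW[red(hh,WW)][:,:2]*1000).astype('f4')); A.append(r_)
    print('catch before/after',A)
    hb=(h[...,0]>100)&(h[...,0]<130)&(h[...,1]>150)
    B=W[hb&(W[...,2]>.128)&(W[...,2]<.145)&(W[...,1]>.1)]
    hz=cv2.cvtColor(z['p'],cv2.COLOR_RGB2HSV);B0=z['W'][(hz[...,0]>100)&(hz[...,0]<130)&(hz[...,1]>150)&(z['W'][...,2]>.128)&(z['W'][...,2]<.145)&(z['W'][...,1]>.1)]
    print('blue tab',B0.mean(0),B.mean(0))
    ims.append(cv2.resize(p[r[0]:r[1],c[0]:c[1],::-1],(400,500)))
cv2.imwrite('pics/end.png',np.hstack(ims)); print(manip.state()['ee_pos'],manip.state()['ft_force'])
E
```

```text
t: 10.25
ee_pos: [0.4773, -0.008, 0.2152]
tool_rot: [0.001, -0.048, 0.999, 0.0]
ft_force: [-0.2, 0.1, 0.4]
grip_width: 0.007
top tab 145 [ 0.55756155 -0.25071839  0.13584409] moved 0.06647595480794057
catch before/after [((538.3799438476562, -209.46327209472656), (4.819931983947754, 46.07341384887695), 72.98298645019531), ((538.288818359375, -209.3055877685547), (4.708159446716309, 45.56728744506836), 72.17411041259766)]
blue tab [0.5412186  0.23512625 0.13552746] [0.54127616 0.23547324 0.13552482]
side tab 207 [ 0.55791081 -0.25475765  0.13533763] moved 0.06645048760576751
catch before/after [((538.994873046875, -211.87948608398438), (5.832847595214844, 42.93155288696289), 74.56437683105469), ((538.794921875, -212.80029296875), (5.387997150421143, 41.63338851928711), 74.57256317138672)]
blue tab [0.54131562 0.23131541 0.13552435] [nan nan nan]
[ 0.47713414 -0.00848515  0.21479451] [-0.72801478 -0.32035886 -0.62577758]<stdin>:16: RuntimeWarning: Mean of empty slice.
  ret = um.true_divide(
```

View pics/end.png

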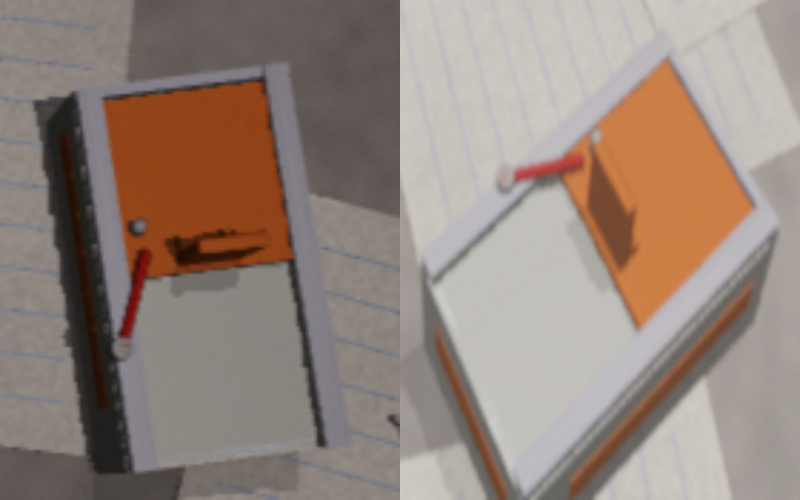

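The gate is shut against the far end. The tooth, at (138,227) in the left panel, lies ahead of the catch tip at (146,252), and the catch is back at its rest angle. I'm handing in.

```bash
python3 -c "
from cell import manip; print(manip.finish_job())"
```

```text
the job is handed in; nothing more can be done
None
```

The orange gate is shut and the job is handed in. I pushed the tab with the closed fingers until the gate reached its end stop, then backed off, lifted and moved clear, finishing at about 10 s of the 27 s allowed.

**Gate:** both cameras measured the tab 66 mm further along. At the end stop the tool stood still while the force rose to about 12 N.

**Catch:** it is back at its starting angle, to within about 1°, with its tip behind the tooth.

**Blue gate:** the top view puts the blue tab within 0.4 mm of where it started. The side view gave no second reading, because no blue tab points were found after the arm moved clear.

**Robot:** it ended with the fingertips about 0.2 m above the desk and near-zero force. My first move call was refused because its rows lacked some keys; nothing moved.

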